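Clamp a speaker housing and hold the inspection lamp on it

TASK

Lay the retaining bar across the two forked rests of the jig, centred, so that it lies flat in both forks over the speaker housing, and let go of it. Then draw the inspection lamp straight up out of its holder, turn it so that it leans about 45 degrees and keep it raised, lens downwards and pointing at the middle of the housing's top from about 100 mm away (from whichever side you like), touching nothing but the gripper; finish while still holding it there, without putting it down. Leave the bin, tub and tape roll alone and do not shift the housing.

Things in the scene. Friction and masses are not known exactly. Their poses are not given: they have to be found in the camera images.
- jig: Fixed jig: aluminium base plate 110 (x) by 230 (y) by 12 mm, origin under its centre, z up. At y = +80 and -80 mm a dark steel rest, 48 (x) by 20 (y) mm, has its flat seat 60 mm above the table; two prongs on it, 10 mm thick, rise to 74 mm and leave a notch 28 mm wide in x, centred on x = 0, open along y. Between the rests the housing sits in a low nest.
- jig_seat (a point): Point in the middle between the two rests at seat height (60 mm above the table); the centre of the bar's underside belongs here.
- bar: Loose retaining bar, 0.13 to 0.24 kg: flat aluminium, 20 (x) by 190 (y) by 10 (z) mm, same both ways round, with a black grip block on its middle, 16 (x) by 40 (y) mm, from 10 to 40 mm above the underside. Origin: centre of the underside, z up. Starts flat on the table, block up, left or right of the jig. Grip the block across its 16 mm.
- housing: Loose black loudspeaker housing, 60 (x) by 90 (y) by 46 (z) mm, about 0.35 kg, two round grilles on top; it sits in the jig's nest between the rests, its top 58 mm above the table (2 mm under the seated bar). Origin at the centre of its underside.
- housing_top (a point): Centre of the housing's top face: what the lamp must point at.
- holder: Fixed grey lamp holder, a block 90 by 90 by 40 mm with one round socket, 45 mm wide and 32 mm deep, open at the top. Origin under its centre. It stands on the other side of the jig from the bar.
- lamp: Loose lamp, 140 mm long, 0.13 to 0.24 kg: round steel head 40 mm across, 40 mm long, lens in its flat end; then a black box-shaped handle 30 (x) by 24 (y) mm, 40 to 140 mm from the lens. Origin: centre of the lens face; z runs from lens to tail, so light goes along -z. Starts upright, lens down in the holder, lens 8 mm and tail 148 mm above the table. Grip across its 24 mm (y).
- lamp_grip (a point): Point on the lamp's axis, 112 mm from the lens, in the handle: a good place for the TCP.
- bin: Bystander: loose open yellow parts bin, 100 by 150 by 60 mm, beyond the jig. Origin under its centre.
- tub: Bystander: loose round white tub, 100 mm across, 75 mm high, beyond the jig. Origin under its centre.
- tape: Bystander: loose roll of clear tape, 90 mm across, 45 mm high, lying flat beyond the jig. Origin under its centre.
Not all that is in view belongs to the job. What is shaped like the lamp but purple is not meant.

How it is judged:
By the outcome, as a careful person would: the job done as asked, in the order asked, and still so for the second after the job is handed in, while the arm keeps its last pose, push and grip.
It also fails if it takes over 54 s, if anything falls off the work surface, if the arm or the gripper's body presses on something with over 40 N, if the wrist force passes 120 N, or if a joint passes its speed limit or range.

ROBOT

A 7-joint arm with a two-finger parallel gripper is mounted at the origin on the work surface. World frame = base frame: x ahead of the robot, y to its left, z up, the work surface at z = 0. Lengths are in m, angles in rad, forces in N, time in s.
With the tool pointing down it reaches from about 0.35 to 0.775 m from the base axis. Payload 3.1 kg.
Tool frame: the origin (TCP) lies between the finger pads, 19 mm behind the fingertips; this is the grasp point; z points along the fingers, y is the line along which they close (so a half turn about z gives the same grasp; the last joint's range is limited). The gripper opens to 85 mm and grips with 20 to 120 N. Pads are 22 mm wide; open, the fingers measure 114 mm over their backs; the gripper's body (76 mm by 85 mm) begins 54 mm behind the grasp point. The pads swing forward as they close: fully open they stand 13 mm farther back than shut.
Start: joints at [-1.175, 0.311, 0.014, 1.512, -0.004, 1.319, -0.027], TCP at [0.233, 0.498, 0.25] pointing down, gripper open.
Joint ranges: [-2.7, 2.7], [-0.3, 1.91], [-1.27, 1.3], [0.12, 2.57], [-1.44, 4.58], [0.2, 2.03], [-3.05, 3.05]. Speed limits (rad/s): [2.79, 2.79, 3.14, 3.14, 3.14, 3.14, 3.14].

INTERFACE

Orientations are given as [roll, pitch, yaw] about the fixed x, y, z axes, in that order (R = Rz(yaw) Ry(pitch) Rx(roll)).
In Python, from plant import bot, vision gives the robot as it stands.
- The arm moves only by the tool drive_tool, never from a script. Its argument "deltas" is a list of rows, each an object of numbers: "gripper": the opening, from 0 (shut) to 1 (fully open); "tx", "ty", "tz": the shift along the world's x, y, z in cm; "rx", "ry", "rz": the turn, a rotation vector about the world's x, y, z in degrees. In form: [{"gripper": .., "tx": .., "ty": .., "tz": .., "rx": .., "ry": .., "rz": ..}, ...]. A call has 1 to 12 rows; each row shifts and turns the commanded pose from where the row before left it; what a row does not reach is not made up. A row lasts 1/12 s, in which the tool goes at most 41.7 mm and 7.16 degrees, less where a joint would pass 70% of its speed; a pose out of reach is approached as far as the arm can. A call is refused whole if a number of a shift passes 4.17 or a number of a turn 7.16, either way. A call with a gripper value outside its range is refused whole. The fingers move at their own pace and stop on an object; the grip force is fixed at half the most. Time passes only in rows, so rows that do not move let the fingers close. It gives the time, the measured TCP pose, the force, the opening and the grip force at its end, in the units of the state.
- bot.read_state(): the state, without advancing time (a new reading comes with each control period).
- vision.camera(name): name is "side" or "top" or "wrist"; returns the picture (384x512x3 uint8, red, green, blue); there is no depth.
- vision.camera_model(name): a dict with "K" (3x3 intrinsics, pixels), "origin" and "rotation" of the camera in the world. Camera axes: x right, y down, z forward; pixel columns grow to the right and rows downward; lengths in m; the calibration is good to about 2 mm. A picture is of the moment at which its call begins: read the wrist's pose just before it. camera_model takes no time and is no camera call; for the wrist camera it gives the pose at the moment of the call.
- bot.sign_off(): hands the job in; it is judged then, once.
The state is a dict: "clock": time; "joint_positions": joint angles; "qvel": joint speeds; "joint_efforts": joint torques, N m; "eef_pos": TCP position; "tool_rot": TCP orientation; "ft_force": force on the tool from outside, world axes, zero at the start; "moment": the same for the moment, N m; "finger_gap": finger opening in m; "finger_force": force on a finger pad.
Only numpy, scipy, OpenCV 4.12 (cv2) and the standard library are available. Lean on these libraries where they do the work, as an engineer would, in place of code of your own. Each camera call takes 0.05 s, during which the arm holds its last target. There are 200 camera calls.

## Working session

There is one attempt and no reset: what is moved stays moved. The work goes in short steps, Python scripts to look and compute and a tool call to move; the robot and the scene stay as the last step left them, time stands still between calls to the robot, and variables do not carry over. Pictures are saved under pics/ and viewed, at most 13 in all, crops included, and the job is handed in when it is done.

Besides the shell and the picture viewer there is one more tool, called after "Call:" as name(argument=value, ...), one argument or row to a line, values as JSON. drive_tool: Moves the arm, as the interface text tells. Its arguments: {"type":"object","properties":{"deltas":{"type":"array"}},"required":["deltas"]}

```bash
mkdir -p pics
python3 - <<'E'
from plant import bot, vision
import cv2,numpy as np
s=bot.read_state();print({k:np.round(s[k],3) for k in ('clock','eef_pos','tool_rot','finger_gap','ft_force')})
for n in('top','side'):
    im=vision.camera(n);cv2.imwrite(f'pics/{n}0.png',im[:,:,::-1]);m=vision.camera_model(n)
    print(n,np.round(m['K'],1).tolist(),np.round(m['origin'],3),np.round(m['rotation'],3).tolist())
E
```

```text
{'clock': np.float64(0.0), 'eef_pos': array([0.233, 0.497, 0.249]), 'tool_rot': array([-3.139,  0.   ,  2.704]), 'finger_gap': np.float64(0.085), 'ft_force': array([ 0.508, -0.787,  0.056])}
top [[430.3, 0.0, 262.6], [0.0, 430.3, 198.4], [0.0, 0.0, 1.0]] [ 0.374 -0.056  1.471] [-2.963, 0.015, -1.584]
side [[423.1, 0.0, 258.6], [0.0, 423.1, 188.0], [0.0, 0.0, 1.0]] [ 0.206 -0.683  1.   ] [-2.43, 0.0, -0.575]
```

View pics/top0.png

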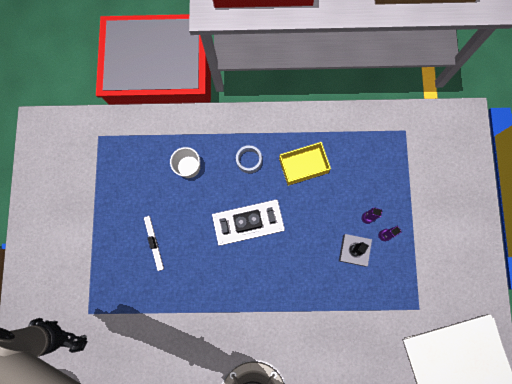

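View pics/side0.png

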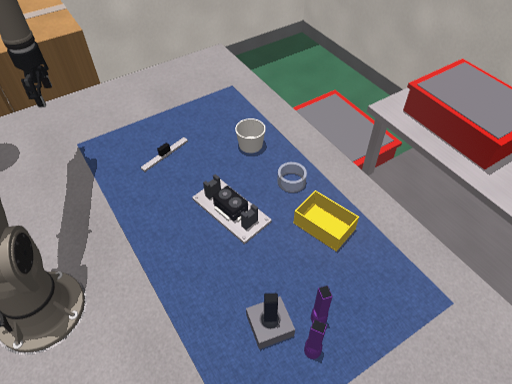

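Top view: the bar lies at (153,243), the jig at (248,222) and the holder with the black lamp at (357,249). Bystanders are the tub (186,163), tape (249,158) and bin (305,163).
Things that could be mistaken for the lamp: the two purple lamp shapes at (372,215) and (389,233). The black one at (358,249), in the grey holder, is the one I want. For the bar, the white jig plate at (248,222) could be confused; the thin strip with the black block at (153,243) is the bar.

```bash
cat > h.py <<'E'
import cv2,numpy as np
from scipy.spatial.transform import Rotation as R
from plant import bot,vision
def ray(m,px):
    px=np.atleast_2d(px).astype(float)
    d=np.c_[px,np.ones(len(px))]@np.linalg.inv(m['K']).T
    return d@R.from_euler('xyz',m['rotation']).as_matrix().T
def plane(m,px,z):
    d=ray(m,px);o=np.array(m['origin']);return o+d*((z-o[2])/d[:,2])[:,None]
def proj(m,P):
    p=(np.atleast_2d(P)-m['origin'])@R.from_euler('xyz',m['rotation']).as_matrix()@np.array(m['K']).T
    return p[:,:2]/p[:,2:]
def blob(mask,roi):
    x0,y0,x1,y1=roi;k=np.zeros(mask.shape,np.uint8);k[y0:y1,x0:x1]=mask[y0:y1,x0:x1]
    c,_=cv2.findContours(k,cv2.RETR_EXTERNAL,cv2.CHAIN_APPROX_NONE)
    return max(c,key=cv2.contourArea)[:,0,:] if c else None
def rect(P):  # centre, sides, yaw of the long side
    (cx,cy),(w,h),a=cv2.minAreaRect((P[:,:2]*1000).astype(np.float32))
    if w<h:w,h,a=h,w,a+90
    return np.round([cx,cy,w,h,(a+90)%180-90],1)
E
python3 - <<'E'
from h import *
t=cv2.imread('pics/top0.png');m=vision.camera_model('top')
hsv=cv2.cvtColor(t,cv2.COLOR_BGR2HSV)
notblue=((hsv[...,1]<110)|(hsv[...,2]<50)).astype(np.uint8)*255
white=((hsv[...,1]<60)&(hsv[...,2]>170)).astype(np.uint8)*255
for n,mk,roi,z in(('bar',notblue,(135,205,175,280),.010),('jig',notblue,(205,190,295,255),.012),('holder',notblue,(330,225,382,275),.04)):
    c=blob(mk,roi);print(n,rect(plane(m,c,z)),cv2.boundingRect(c))
dark=(hsv[...,2]<60).astype(np.uint8)*255
for n,roi,z in(('block',(140,225,165,260),.04),('housing',(232,205,264,238),.058),('rest1',(215,212,232,240),.07),('rest2',(264,205,282,228),.07),('lamptail',(345,238,372,262),.148)):
    c=blob(dark,roi);print(n,rect(plane(m,c,z)),cv2.boundingRect(c))
crops=[cv2.resize(t[225:275,x:x+62],(372,300),interpolation=cv2.INTER_NEAREST) for x in(330,122)]
s=cv2.imread('pics/side0.png');crops2=[cv2.resize(s[y:y+75,x:x+93],(372,300)) for x,y in((235,280),(190,172))]
cv2.imwrite('pics/crop.png',np.vstack([np.hstack(crops),np.hstack(crops2)]))
E
```

```text
bar [490.4 338.9 193.9  27.9  16.7] (143, 215, 21, 56)
jig [556.7  14.9 235.  115.1 -78. ] (212, 199, 73, 47)
holder [ 455.1 -340.5   96.9   93.4   77.8] (339, 234, 33, 33)
block [490.1 333.   39.   19.2  15.8] (148, 237, 9, 12)
housing [571.8  16.8  85.1  23.  -77.5] (234, 210, 26, 10)
rest1 [517.8  81.5  16.2   8.6 -37.1] (224, 229, 5, 5)
rest2 [549.4 -67.5  13.1   3.3  89.1] (270, 221, 5, 2)
lamptail [ 451.2 -329.2   52.5   36.4   89.2] (350, 243, 18, 13)
```

View pics/crop.png

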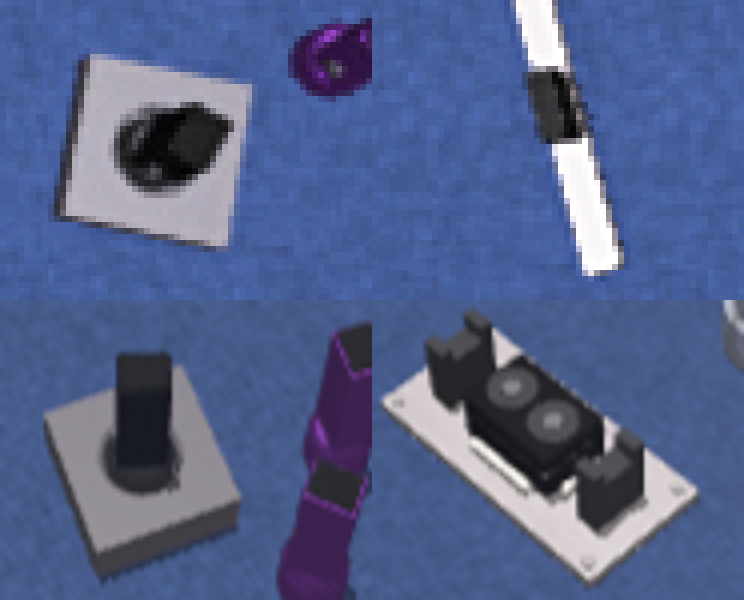

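The crop shows the black lamp upright in the grey holder's socket (the purple ones stand apart), the bar with its black block, and the jig with the housing between its forks. Sizes match the description: 194 mm bar, 235×115 mm plate, about 95 mm holder. I'll move above the bar.

Call:
drive_tool(
  deltas=[
    {"tx":2.14,"ty":-1.34,"rz":3.48},
    {"tx":2.14,"ty":-1.34,"rz":3.48},
    {"tx":2.14,"ty":-1.34,"rz":3.48},
    {"tx":2.14,"ty":-1.34,"rz":3.48},
    {"tx":2.14,"ty":-1.34,"rz":3.48},
    {"tx":2.14,"ty":-1.34,"rz":3.48},
    {"tx":2.14,"ty":-1.34,"rz":3.48},
    {"tx":2.14,"ty":-1.34,"rz":3.48},
    {"tx":2.14,"ty":-1.34,"rz":3.48},
    {"tx":2.14,"ty":-1.34,"rz":3.48},
    {"tx":2.14,"ty":-1.34,"rz":3.48},
    {"tx":2.14,"ty":-1.34,"rz":3.48},
  ],
)

```text
schema error: expected keys gripper, tx, ty, tz, rx, ry, rz
```

Run:
```python
from h import *
s=bot.read_state();print({k:np.round(s[k],3) for k in ('clock','eef_pos','tool_rot','joint_positions')})
m=vision.camera_model('wrist');im=vision.camera('wrist')[:,:,::-1].copy();cv2.imwrite('pics/w1.png',im)
print(m['origin'],m['rotation'])
```

```text
{'clock': np.float64(0.1), 'eef_pos': array([0.233, 0.498, 0.249]), 'tool_rot': array([-3.139,  0.   ,  2.704]), 'joint_positions': array([-1.175,  0.312,  0.014,  1.513, -0.004,  1.319, -0.027])}
[0.15856578 0.53279329 0.3712034 ] [2.81394002e+00 1.75409792e-03 1.13276260e+00]
```

View pics/w1.png

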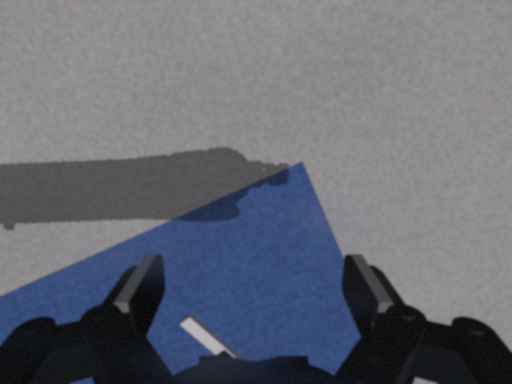

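Every row needs all the keys, so the arm hasn't moved yet. The wrist picture only shows the mat corner and the bar's end at (210,335).

Call:
drive_tool(
  deltas=[
    {"gripper":1,"tx":2.14,"ty":-1.34,"tz":0,"rx":0,"ry":0,"rz":3.48},
    {"gripper":1,"tx":2.14,"ty":-1.34,"tz":0,"rx":0,"ry":0,"rz":3.48},
    {"gripper":1,"tx":2.14,"ty":-1.34,"tz":0,"rx":0,"ry":0,"rz":3.48},
    {"gripper":1,"tx":2.14,"ty":-1.34,"tz":0,"rx":0,"ry":0,"rz":3.48},
    {"gripper":1,"tx":2.14,"ty":-1.34,"tz":0,"rx":0,"ry":0,"rz":3.48},
    {"gripper":1,"tx":2.14,"ty":-1.34,"tz":0,"rx":0,"ry":0,"rz":3.48},
    {"gripper":1,"tx":2.14,"ty":-1.34,"tz":0,"rx":0,"ry":0,"rz":3.48},
    {"gripper":1,"tx":2.14,"ty":-1.34,"tz":0,"rx":0,"ry":0,"rz":3.48},
    {"gripper":1,"tx":2.14,"ty":-1.34,"tz":0,"rx":0,"ry":0,"rz":3.48},
    {"gripper":1,"tx":2.14,"ty":-1.34,"tz":0,"rx":0,"ry":0,"rz":3.48},
    {"gripper":1,"tx":2.14,"ty":-1.34,"tz":0,"rx":0,"ry":0,"rz":3.48},
    {"gripper":1,"tx":2.14,"ty":-1.34,"tz":0,"rx":0,"ry":0,"rz":3.48},
  ],
)

```text
clock: 1.15
eef_pos: [0.4907, 0.3364, 0.2496]
tool_rot: [-3.141, -0.001, -2.847]
ft_force: [0.2, 0.3, -0.3]
finger_gap: 0.0851
finger_force: 0.0
```

Run:
```python
from h import *
s=bot.read_state();print({k:np.round(s[k],3) for k in ('clock','eef_pos','tool_rot','joint_positions')})
m=vision.camera_model('wrist');im=vision.camera('wrist')[:,:,::-1].copy();cv2.imwrite('pics/w2.png',im)
print(m['origin'],m['rotation'])
# bar long edges in the white halves, at z=.01 (top camera)
t=cv2.imread('pics/top0.png');m=vision.camera_model('top');hsv=cv2.cvtColor(t,cv2.COLOR_BGR2HSV)
wh=((hsv[...,1]<90)&(hsv[...,2]>150)).astype(np.uint8)*255
for roi in((135,205,175,237),(135,247,175,280)):print(rect(plane(m,blob(wh,roi),.01)))
```

```text
{'clock': np.float64(1.15), 'eef_pos': array([0.491, 0.336, 0.25 ]), 'tool_rot': array([-3.141e+00, -1.000e-03, -2.847e+00]), 'joint_positions': array([-0.66 ,  0.405,  0.044,  1.381, -0.018,  1.357,  1.249])}
[0.41208152 0.3122335  0.37179279] [ 2.81458284e+00 -2.88555706e-04  1.86463558e+00]
[547.  355.   76.2  21.2  16.6]
[435.8 321.3  75.1  22.9  16.6]
```

View pics/w2.png

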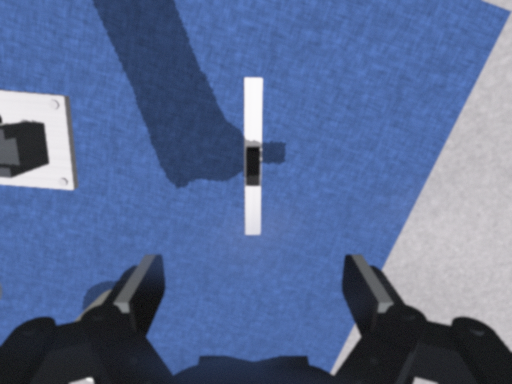

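The bar (253,155) stands vertical in the picture, midway between the fingers, with its block at (252,163). The jig plate is at the left edge.

Run:
```python
from h import *
m=vision.camera_model('wrist');w=cv2.imread('pics/w2.png');hsv=cv2.cvtColor(w,cv2.COLOR_BGR2HSV)
wh=((hsv[...,1]<90)&(hsv[...,2]>140)).astype(np.uint8)*255
for roi in((230,60,280,141),(230,186,280,250)):
    c=blob(wh,roi);print(cv2.boundingRect(c),rect(plane(m,c,.01)))
dk=(hsv[...,2]<60).astype(np.uint8)*255
# full extent: ends of bar
nb=((hsv[...,1]<90)&(hsv[...,2]>140)|(hsv[...,2]<30)).astype(np.uint8)*255
c=blob(nb,(242,60,268,250));print(cv2.boundingRect(c),rect(plane(m,c,.01)))
print('block top face rows 141..; proj TCP bar', proj(m,[[.4907,.3364,.01],[.4907,.338,.04]]), plane(m,[[252,141],[252,186]],.04)[:, :2])
```

```text
(243, 76, 21, 65) [441.6 312.3  69.4  21.9  15.8]
(244, 186, 18, 50) [560.  346.7  65.9  21.7  16.5]
(243, 76, 21, 70) [444.4 313.1  75.2  22.   15.9]
block top face rows 141..; proj TCP bar [[260.64956778 156.44284833]
 [262.53942065 162.77991087]] [[0.47128759 0.32039223]
 [0.51928895 0.33448864]]
```

Run:
```python
from h import *
m=vision.camera_model('wrist');s=bot.read_state();print(np.round(m['K'],1).tolist(),'tcp px',proj(m,s['eef_pos']))
T=R.from_euler('xyz',s['tool_rot']).as_matrix();print('cam in tool',T.T@(np.array(m['origin'])-s['eef_pos']),(R.from_matrix(T).inv()*R.from_euler('xyz',m['rotation'])).as_euler('xyz'))
m=vision.camera_model('side');w=cv2.imread('pics/side0.png');hsv=cv2.cvtColor(w,cv2.COLOR_BGR2HSV)
wh=((hsv[...,1]<90)&(hsv[...,2]>150)).astype(np.uint8)*255
for roi in((135,130,163,172),(168,130,192,155)):
    c=blob(wh,roi);print(cv2.boundingRect(c),rect(plane(m,c,.01)))
print(proj(m,[[.4917,.3382,.01],[.4999,.3294,.01]]))
c=blob(((hsv[...,1]<90)&(hsv[...,2]>120)).astype(np.uint8)*255,(190,170,275,242));print(cv2.boundingRect(c),rect(plane(m,c,.012)))
# wrist view, shifts with a fresh image of jig corner
```

```text
[[312.6, 0.0, 253.1], [0.0, 312.6, 193.1], [0.0, 0.0, 1.0]] tcp px [[253.94599659 277.91875328]]
cam in tool [ 0.08232984 -0.00042479 -0.12219306] [-3.27950453e-01  5.33904963e-04  1.57119569e+00]
(141, 155, 21, 15) [436.8 319.9  74.5  23.3  16.2]
(170, 137, 17, 14) [548.5 353.2  73.3  23.   16.9]
[[163.91747113 152.10789845]
 [167.29242977 152.72417736]]
(192, 188, 80, 54) [556.5  11.6 237.9 112.7 -76.5]
```

Run:
```python
from h import *
s=bot.read_state();m=vision.camera_model('wrist')
print(s['clock'],s['eef_pos'],s['tool_rot'],s['qvel'],m['origin'],m['rotation'])
```

```text
1.2 [0.49667879 0.33071839 0.24922417] [-3.13540704e+00  3.04960899e-03 -2.85441314e+00] [-0.0184864  -0.02271338  0.0359581   0.0413706   0.0249967   0.01136543
 -0.21801176] [0.41726985 0.30761065 0.37116588] [2.81059007 0.00565047 1.85755923]
```

The arm was still overshooting when that model was read, which explains the mismatch. The top and side views agree on the bar: (0.492, 0.337), yaw 16.6°. I'll descend onto the block.

Call:
drive_tool(
  deltas=[
    {"gripper":1,"tx":0.2,"ty":0,"tz":-2.5,"rx":0,"ry":0,"rz":0},
    {"gripper":1,"tx":0,"ty":0,"tz":-3,"rx":0,"ry":0,"rz":0},
    {"gripper":1,"tx":0,"ty":0,"tz":-3,"rx":0,"ry":0,"rz":0},
    {"gripper":1,"tx":0,"ty":0,"tz":-3,"rx":0,"ry":0,"rz":0},
    {"gripper":1,"tx":0,"ty":0,"tz":-3,"rx":0,"ry":0,"rz":0},
    {"gripper":1,"tx":0,"ty":0,"tz":-2,"rx":0,"ry":0,"rz":0},
    {"gripper":1,"tx":0,"ty":0,"tz":-2,"rx":0,"ry":0,"rz":0},
    {"gripper":1,"tx":0,"ty":0,"tz":-1.2,"rx":0,"ry":0,"rz":0},
    {"gripper":1,"tx":0,"ty":0,"tz":0,"rx":0,"ry":0,"rz":0},
    {"gripper":1,"tx":0,"ty":0,"tz":0,"rx":0,"ry":0,"rz":0},
    {"gripper":1,"tx":0,"ty":0,"tz":0,"rx":0,"ry":0,"rz":0},
  ],
)

```text
clock: 2.12
eef_pos: [0.4929, 0.3381, 0.0544]
tool_rot: [3.141, 0.002, -2.851]
ft_force: [0.2, -0.0, 0.7]
finger_gap: 0.0856
finger_force: 0.0
```

Run:
```python
from h import *
m=vision.camera_model('wrist');w=cv2.imread('pics/top0.png');print(bot.read_state()['tool_rot'])
# jig plate outline lines: fit each long/short side robustly from the contour on z=.012
for n in('top','side'):
    w=cv2.imread(f'pics/{n}0.png');m=vision.camera_model(n);hsv=cv2.cvtColor(w,cv2.COLOR_BGR2HSV)
    roi=(205,190,295,255) if n=='top' else (185,165,280,245)
    wh=((hsv[...,1]<90)&(hsv[...,2]>120)).astype(np.uint8)*255
    P=plane(m,cv2.convexHull(blob(wh,roi).reshape(-1,1,2))[:,0],.012);print(n,rect(P))
    c=blob(wh,roi);P=plane(m,c,.012)[:,:2]*1000
    for yaw0 in(102,):
        a=np.radians(yaw0);Y=np.array([np.cos(a),np.sin(a)]);X=np.array([Y[1],-Y[0]])
        q=P-[556.6,14];u=q@X;v=q@Y;out=[]
        for nm,p_,r_,h,lim in(('x',u,v,55,100),('y',v,u,115,45)):
            for sg in(1,-1):
                k=(abs(p_*sg-h)<7)&(abs(r_)<lim)
                f=np.polyfit(r_[k],p_[k],1);rs=p_[k]-np.polyval(f,r_[k]);kk=abs(rs)<2;f=np.polyfit(r_[k][kk],p_[k][kk],1)
                out.append((nm,sg,int(kk.sum()),round(f[1],1),round(np.degrees(f[0]),1)))
        print(out)
    g=cv2.cvtColor(w,cv2.COLOR_BGR2GRAY)
```

```text
[ 3.14071312e+00  2.47868523e-03 -2.85055815e+00]
top [556.8  14.6 233.5 114.1 -78. ]
[('x', 1, 56, np.float64(55.7), np.float64(0.0)), ('x', -1, 55, np.float64(-55.1), np.float64(-0.1)), ('y', 1, 26, np.float64(115.5), np.float64(0.6)), ('y', -1, 26, np.float64(-114.6), np.float64(-0.0))]
side [556.5  11.6 237.9 112.7 -76.5]
[('x', 1, 9, np.float64(55.7), np.float64(-0.3)), ('x', -1, 47, np.float64(-53.8), np.float64(-0.2)), ('y', 1, 10, np.float64(113.4), np.float64(-0.8)), ('y', -1, 23, np.float64(-116.1), np.float64(0.1))]
```

Jig: centre (0.557, 0.014), long axis 102.0°. 2 cm more down, then close.

Call:
drive_tool(
  deltas=[
    {"gripper":1,"tx":0,"ty":0,"tz":-1,"rx":0,"ry":0,"rz":0},
    {"gripper":1,"tx":0,"ty":0,"tz":-1,"rx":0,"ry":0,"rz":0},
    {"gripper":1,"tx":0,"ty":0,"tz":0,"rx":0,"ry":0,"rz":0},
    {"gripper":0.5,"tx":0,"ty":0,"tz":0,"rx":0,"ry":0,"rz":0},
    {"gripper":0,"tx":0,"ty":0,"tz":0,"rx":0,"ry":0,"rz":0},
    {"gripper":0,"tx":0,"ty":0,"tz":0,"rx":0,"ry":0,"rz":0},
    {"gripper":0,"tx":0,"ty":0,"tz":0,"rx":0,"ry":0,"rz":0},
    {"gripper":0,"tx":0,"ty":0,"tz":0,"rx":0,"ry":0,"rz":0},
    {"gripper":0,"tx":0,"ty":0,"tz":0,"rx":0,"ry":0,"rz":0},
    {"gripper":0,"tx":0,"ty":0,"tz":0,"rx":0,"ry":0,"rz":0},
    {"gripper":0,"tx":0,"ty":0,"tz":0,"rx":0,"ry":0,"rz":0},
    {"gripper":0,"tx":0,"ty":0,"tz":0,"rx":0,"ry":0,"rz":0},
  ],
)

```text
clock: 3.12
eef_pos: [0.4923, 0.3376, 0.0334]
tool_rot: [3.141, 0.001, -2.85]
ft_force: [0.8, 0.7, 1.5]
finger_gap: 0.015
finger_force: 59.5
```

Call:
drive_tool(
  deltas=[
    {"gripper":0,"tx":0,"ty":0,"tz":2,"rx":0,"ry":0,"rz":0},
    {"gripper":0,"tx":0,"ty":0,"tz":4,"rx":0,"ry":0,"rz":0},
    {"gripper":0,"tx":0,"ty":0,"tz":4,"rx":0,"ry":0,"rz":0},
    {"gripper":0,"tx":0,"ty":0,"tz":4,"rx":0,"ry":0,"rz":0},
    {"gripper":0,"tx":0.5,"ty":-2.7,"tz":0,"rx":0,"ry":0,"rz":-6},
    {"gripper":0,"tx":0.5,"ty":-2.7,"tz":0,"rx":0,"ry":0,"rz":-6},
    {"gripper":0,"tx":0.5,"ty":-2.7,"tz":0,"rx":0,"ry":0,"rz":-6},
    {"gripper":0,"tx":0.5,"ty":-2.7,"tz":0,"rx":0,"ry":0,"rz":-6},
    {"gripper":0,"tx":0.5,"ty":-2.7,"tz":0,"rx":0,"ry":0,"rz":-6},
    {"gripper":0,"tx":0.5,"ty":-2.7,"tz":0,"rx":0,"ry":0,"rz":-6},
    {"gripper":0,"tx":0.5,"ty":-2.7,"tz":0,"rx":0,"ry":0,"rz":-6},
    {"gripper":0,"tx":0.5,"ty":-2.7,"tz":0,"rx":0,"ry":0,"rz":-6},
  ],
)

```text
clock: 4.12
eef_pos: [0.5313, 0.12, 0.1724]
tool_rot: [-3.141, -0.001, 2.59]
ft_force: [-0.1, -0.1, -1.6]
finger_gap: 0.0154
finger_force: 59.1
```

Call:
drive_tool(
  deltas=[
    {"gripper":0,"tx":0.5,"ty":-2.7,"tz":0,"rx":0,"ry":0,"rz":-6},
    {"gripper":0,"tx":0.5,"ty":-2.7,"tz":0,"rx":0,"ry":0,"rz":-6},
    {"gripper":0,"tx":0.5,"ty":-2.7,"tz":0,"rx":0,"ry":0,"rz":-6},
    {"gripper":0,"tx":0.5,"ty":-2.7,"tz":0,"rx":0,"ry":0,"rz":-6},
    {"gripper":0,"tx":0.5,"ty":0,"tz":0,"rx":0,"ry":0,"rz":-6},
    {"gripper":0,"tx":0,"ty":0,"tz":0,"rx":0,"ry":0,"rz":-6},
    {"gripper":0,"tx":0,"ty":0,"tz":0,"rx":0,"ry":0,"rz":-6},
    {"gripper":0,"tx":0,"ty":0,"tz":0,"rx":0,"ry":0,"rz":-4.7},
    {"gripper":0,"tx":0,"ty":0,"tz":0,"rx":0,"ry":0,"rz":0},
    {"gripper":0,"tx":0,"ty":0,"tz":0,"rx":0,"ry":0,"rz":0},
    {"gripper":0,"tx":0,"ty":0,"tz":0,"rx":0,"ry":0,"rz":0},
    {"gripper":0,"tx":0,"ty":0,"tz":0,"rx":0,"ry":0,"rz":0},
  ],
)

```text
clock: 5.12
eef_pos: [0.5568, 0.0135, 0.1728]
tool_rot: [-3.141, -0.0, 1.781]
ft_force: [1.0, -1.0, -1.5]
finger_gap: 0.0152
finger_force: 59.1
```

Run:
```python
from h import *
s=bot.read_state();m=vision.camera_model('wrist');im=vision.camera('wrist')[:,:,::-1].copy();cv2.imwrite('pics/w3.png',im)
print(s['clock'],s['eef_pos'],s['tool_rot'],s['joint_positions'].round(2) if hasattr(s['joint_positions'],'round') else s['joint_positions'],s['finger_gap'])
np.savez('w3.npz',**m)
```

```text
5.1167 [0.55675171 0.01345445 0.17283488] [-3.14121580e+00 -1.56235279e-04  1.78123581e+00] [-0.41  0.4   0.48  1.63 -0.2   1.16  0.33] 0.015236859669961203
```

View pics/w3.png

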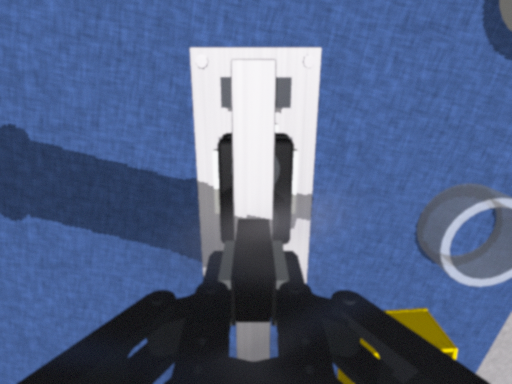

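The bar hangs over the jig, aligned. Its far end spans columns 232–276 at row 58; the plate's edge spans 191–321 at row 47, the rest 221–291 at row 92. I'll measure the relative offset on this picture.

Run:
```python
from h import *
m=dict(np.load('w3.npz'));s=bot.read_state();w=cv2.imread('pics/w3.png');g=cv2.cvtColor(w,cv2.COLOR_BGR2GRAY);sat=cv2.cvtColor(w,cv2.COLOR_BGR2HSV)[...,1]
a=np.radians(102.06);Y=np.array([np.cos(a),np.sin(a)]);X=np.array([Y[1],-Y[0]])
o=np.array([.5567,.0135])
def loc(px,z):q=(plane(m,px,z)[:,:2]-o)*1000;return np.round(np.c_[q@X,q@Y],1).tolist()
for r in(52,56,130,160,200,240):  # plate edges left/right
    k=np.where(sat[r,150:360]<90)[0]+150;print(r,k.min(),k.max(),loc([[k.min()-.5,r],[k.max()+.5,r]],.012))
col=sat[:,215];print('plate top row',np.where(col[:150]<90)[0].min(),loc([[215,np.where(col[:150]<90)[0].min()-.5]],.012))
for r in(80,90,100):print('rest',r,np.where(g[r,200:310]<110)[0][[0,-1]]+200)
zb=s['eef_pos'][2]-.0334+.01
for r in(66,110,150,200):
    d=np.diff(g[r,200:310].astype(int));i=np.argmin(d[25:40])+25;print('bar?',r,g[r,226:284:3].tolist())
print('end',g[48:70,254].tolist(),loc([[254,58]],zb),zb,loc([[232-.5,66],[276.5,66]],zb))
print(loc([[220.5,92],[291.5,92]],.074))
```

```text
52 189 321 [[-52.9, 110.1], [57.4, 110.0]]
56 189 321 [[-53.1, 107.0], [57.6, 107.0]]
130 193 316 [[-53.6, 46.1], [57.4, 46.1]]
160 195 314 [[-53.5, 18.8], [57.3, 18.7]]
200 198 312 [[-52.9, -20.5], [57.8, -20.5]]
240 200 309 [[-53.4, -63.4], [57.4, -63.4]]
plate top row 46 [[-30.7, 115.0]]
rest 80 [222 289]
rest 90 [222 289]
rest 100 [223 288]
bar? 66 [240, 236, 232, 245, 248, 247, 243, 245, 246, 246, 247, 246, 244, 245, 244, 246, 232, 233, 241, 242]
bar? 110 [231, 167, 199, 243, 246, 245, 242, 244, 245, 246, 246, 245, 244, 245, 243, 244, 197, 147, 162, 238]
bar? 150 [59, 56, 147, 239, 243, 244, 241, 242, 243, 243, 244, 243, 242, 242, 242, 241, 134, 52, 52, 49]
bar? 200 [35, 38, 85, 228, 239, 239, 236, 239, 240, 239, 238, 236, 238, 238, 238, 226, 75, 59, 57, 59]
end [224, 238, 240, 240, 241, 240, 241, 240, 240, 236, 224, 219, 231, 243, 246, 247, 247, 247, 247, 246, 247, 246] [[1.1, 94.3]] 0.14951604436170135 [[-8.6, 91.2], [10.8, 91.1]]
[[-21.3, 79.4], [26.5, 79.4]]
```

Call:
drive_tool(
  deltas=[
    {"gripper":0,"tx":0.14,"ty":0.09,"tz":-1.5,"rx":0,"ry":0,"rz":0},
    {"gripper":0,"tx":0,"ty":0,"tz":-1.5,"rx":0,"ry":0,"rz":0},
    {"gripper":0,"tx":0,"ty":0,"tz":-1.2,"rx":0,"ry":0,"rz":0},
    {"gripper":0,"tx":0,"ty":0,"tz":-1,"rx":0,"ry":0,"rz":0},
    {"gripper":0,"tx":0,"ty":0,"tz":-0.7,"rx":0,"ry":0,"rz":0},
    {"gripper":0,"tx":0,"ty":0,"tz":-0.6,"rx":0,"ry":0,"rz":0},
    {"gripper":0,"tx":0,"ty":0,"tz":-0.5,"rx":0,"ry":0,"rz":0},
    {"gripper":0,"tx":0,"ty":0,"tz":-0.4,"rx":0,"ry":0,"rz":0},
    {"gripper":0,"tx":0,"ty":0,"tz":-0.3,"rx":0,"ry":0,"rz":0},
    {"gripper":0,"tx":0,"ty":0,"tz":-0.2,"rx":0,"ry":0,"rz":0},
    {"gripper":0,"tx":0,"ty":0,"tz":0,"rx":0,"ry":0,"rz":0},
    {"gripper":0,"tx":0,"ty":0,"tz":0,"rx":0,"ry":0,"rz":0},
  ],
)

```text
clock: 6.17
eef_pos: [0.5585, 0.0143, 0.0942]
tool_rot: [3.141, 0.0, 1.78]
ft_force: [-0.1, 0.2, -1.6]
finger_gap: 0.015
finger_force: 59.1
```

Call:
drive_tool(
  deltas=[
    {"gripper":0,"tx":0,"ty":0,"tz":-0.1,"rx":0,"ry":0,"rz":0},
    {"gripper":0,"tx":0,"ty":0,"tz":0,"rx":0,"ry":0,"rz":0},
    {"gripper":0,"tx":0,"ty":0,"tz":0,"rx":0,"ry":0,"rz":0},
  ],
)

```text
clock: 6.42
eef_pos: [0.5588, 0.0142, 0.0934]
tool_rot: [3.14, 0.0, 1.78]
ft_force: [-0.2, 0.1, -0.0]
finger_gap: 0.0149
finger_force: 59.3
```

Contact has taken up the weight. Open, then go straight up.

Call:
drive_tool(
  deltas=[
    {"gripper":0.3,"tx":0,"ty":0,"tz":0,"rx":0,"ry":0,"rz":0},
    {"gripper":0.5,"tx":0,"ty":0,"tz":0,"rx":0,"ry":0,"rz":0},
    {"gripper":0.6,"tx":0,"ty":0,"tz":0,"rx":0,"ry":0,"rz":0},
    {"gripper":0.6,"tx":0,"ty":0,"tz":0,"rx":0,"ry":0,"rz":0},
    {"gripper":0.6,"tx":0,"ty":0,"tz":0,"rx":0,"ry":0,"rz":0},
    {"gripper":0.6,"tx":0,"ty":0,"tz":1,"rx":0,"ry":0,"rz":0},
    {"gripper":0.6,"tx":0,"ty":0,"tz":2,"rx":0,"ry":0,"rz":0},
    {"gripper":0.8,"tx":0,"ty":0,"tz":3,"rx":0,"ry":0,"rz":0},
    {"gripper":1,"tx":0,"ty":0,"tz":4,"rx":0,"ry":0,"rz":0},
    {"gripper":1,"tx":0,"ty":0,"tz":4,"rx":0,"ry":0,"rz":0},
    {"gripper":1,"tx":0,"ty":0,"tz":3,"rx":0,"ry":0,"rz":0},
    {"gripper":1,"tx":0,"ty":0,"tz":0,"rx":0,"ry":0,"rz":0},
  ],
)

```text
clock: 7.42
eef_pos: [0.5625, 0.0135, 0.2717]
tool_rot: [3.126, 0.002, 1.78]
ft_force: [0.8, -0.6, -0.0]
finger_gap: 0.0853
finger_force: 0.0
```

Run:
```python
from h import *
s=bot.read_state();m=vision.camera_model('wrist');im=vision.camera('wrist')[:,:,::-1].copy();cv2.imwrite('pics/w4.png',im);np.savez('w4.npz',**m)
si=vision.camera('side')[:,:,::-1].copy();cv2.imwrite('pics/side1.png',si)
print(s['clock'],s['eef_pos'],np.round(s['joint_positions'],2))
c=cv2.resize(si[165:250,180:285],(500,405),interpolation=cv2.INTER_CUBIC)
cv2.imwrite('pics/v4.png',np.hstack([cv2.resize(im[:,120:400],(295,405)),c]))
# lamp: handle in side and top start images
for n,roi in(('side',(255,285,290,335)),('top',(345,238,372,262))):
    w=cv2.imread(f'pics/{n}0.png');h=cv2.cvtColor(w,cv2.COLOR_BGR2HSV);x0,y0,x1,y1=roi
    print(n);print(h[y0:y1:2 if n=='side' else 1,x0:x1:2 if n=='side' else 1,2])
```

```text
7.4167 [0.5624872  0.01352745 0.2717397 ] [-0.42  0.34  0.5   1.47 -0.16  1.37  0.29]
side
[[143 137 143 133 133 131 132 133 140 137 140 136 135 139 140 145 140 136]
 [127 132 148 145 139 141 138 135 138 147 142 139 141 127 135 139 142 145]
 [133 131 140 146 138 136 135 134 140 136 135 129 131 134 136 142 131 138]
 [127 132 134 135 134 141 147 143 143 148 132 130 136 139 144 143 132 142]
 [131 139 131 134 136  82  89  84  88  88  67 113 135 132 142 136 138 141]
 [143 130 130 141 141  44  48  49  49  49  48  54 137 139 143 140 140 138]
 [132 142 148 139 147  47  50  49  50  50  48  48 148 144 148 144 136 136]
 [139 140 143 138 152  44  49  48  50  50  49  38 149 145 141 136 147 151]
 [134 145 138 140 135  45  49  49  46  44  44  40 150 147 136 140 143 140]
 [137 138 140 148 124  37  39  39  38  40  38  27 150 147 148 142 136 133]
 [146 148 148 149 125  32  35  36  35  35  35  38 149 147 147 150 136 140]
 [148 148 148 149 125  32  35  35  34  35  34  48 149 147 147 143 141 138]
 [148 148 148 148 124  32  35  35  34  34  34  66 150 147 147 149 143 138]
 [149 149 148 151 120  33  35  36 
[... 2883 characters left out ...]
 186 187 166 152 149]
 [186 190 188 187 191 192 190 151 110  79  68  75 109 122 129 158 187 190
  187 188 183 185 184 184 168 160 152]
 [190 189 189 186 186 188 191 192 176 149 143 141 147 156 161 185 191 188
  187 184 182 184 184 184 170 165 160]
 [186 189 189 187 187 186 188 188 192 188 192 188 189 186 188 188 186 185
  185 184 183 183 184 184 167 165 163]
 [192 188 188 188 185 186 187 186 188 187 187 189 187 186 186 184 184 186
  186 185 182 185 185 177 157 162 155]
 [189 191 194 191 190 188 186 187 187 188 187 185 189 184 185 184 184 185
  184 186 183 186 186 176 158 159 157]
 [155 182 187 187 189 189 189 190 190 188 187 190 186 185 184 186 186 186
  185 185 184 184 182 163 158 153 148]]
```

View pics/v4.png

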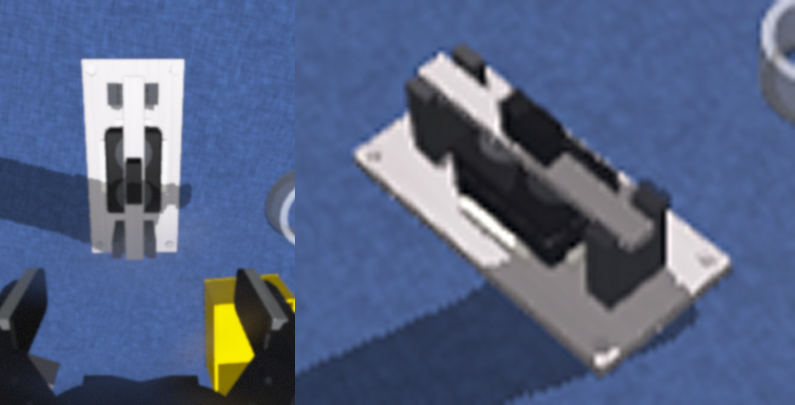

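The bar lies flat between the prongs of both forks (wrist crop centre ~(133,175), side crop from (430,65) to (640,240)). The housing is still in its nest. Next, the lamp.

Run:
```python
from h import *
t=cv2.imread('pics/top0.png');m=vision.camera_model('top');v=cv2.cvtColor(t,cv2.COLOR_BGR2HSV)[...,2]
k=((v>=23)&(v<=48)).astype(np.uint8)*255;k=cv2.morphologyEx(k,cv2.MORPH_OPEN,np.ones((3,3)))
c=blob(k,(356,240,370,256));print(cv2.boundingRect(c),rect(plane(m,c,.148)))
```

```text
(359, 244, 8, 9) [ 454.2 -341.5   24.7   21.3   -3. ]
```

Call:
drive_tool(
  deltas=[
    {"gripper":1,"tx":-0.86,"ty":-2.97,"tz":0.3,"rx":0,"ry":0,"rz":0},
    {"gripper":1,"tx":-0.86,"ty":-2.97,"tz":0.3,"rx":0,"ry":0,"rz":0},
    {"gripper":1,"tx":-0.86,"ty":-2.97,"tz":0.3,"rx":0,"ry":0,"rz":0},
    {"gripper":1,"tx":-0.86,"ty":-2.97,"tz":0.3,"rx":0,"ry":0,"rz":0},
    {"gripper":1,"tx":-0.86,"ty":-2.97,"tz":0.3,"rx":0,"ry":0,"rz":0},
    {"gripper":1,"tx":-0.86,"ty":-2.97,"tz":0.3,"rx":0,"ry":0,"rz":0},
    {"gripper":1,"tx":-0.86,"ty":-2.97,"tz":0.3,"rx":0,"ry":0,"rz":0},
    {"gripper":1,"tx":-0.86,"ty":-2.97,"tz":0.3,"rx":0,"ry":0,"rz":0},
    {"gripper":1,"tx":-0.86,"ty":-2.97,"tz":0.3,"rx":0,"ry":0,"rz":0},
    {"gripper":1,"tx":-0.86,"ty":-2.97,"tz":0.3,"rx":0,"ry":0,"rz":0},
    {"gripper":1,"tx":-0.86,"ty":-2.97,"tz":0,"rx":0,"ry":0,"rz":0},
    {"gripper":1,"tx":-0.86,"ty":-2.97,"tz":0,"rx":0,"ry":0,"rz":0},
  ],
)

```text
clock: 8.52
eef_pos: [0.454, -0.3428, 0.2916]
tool_rot: [-3.14, -0.002, 1.78]
ft_force: [1.3, 0.1, -0.1]
finger_gap: 0.0857
finger_force: 0.0
```

Call:
drive_tool(
  deltas=[
    {"gripper":1,"tx":0,"ty":0,"tz":0,"rx":0,"ry":0,"rz":0},
    {"gripper":1,"tx":0,"ty":0,"tz":0,"rx":0,"ry":0,"rz":0},
    {"gripper":1,"tx":0,"ty":0,"tz":0,"rx":0,"ry":0,"rz":0},
    {"gripper":1,"tx":0,"ty":0,"tz":0,"rx":0,"ry":0,"rz":0},
  ],
)

```text
clock: 8.85
eef_pos: [0.4559, -0.3401, 0.292]
tool_rot: [-3.141, -0.002, 1.783]
ft_force: [0.2, 0.3, 0.1]
finger_gap: 0.0858
finger_force: 0.0
```

Run:
```python
from h import *
s=bot.read_state();m=vision.camera_model('wrist');im=vision.camera('wrist')[:,:,::-1].copy();cv2.imwrite('pics/w5.png',im);np.savez('w5.npz',**m)
print(s['clock'],s['eef_pos'],s['tool_rot'],np.round(s['joint_positions'],2),proj(m,[.455,-.341,.148]))
```

```text
8.85 [ 0.45591412 -0.34014007  0.29201515] [-3.14113939e+00 -2.43853781e-03  1.78258816e+00] [ 0.15  0.38  0.66  1.4  -0.23  1.45  1.02] [[251.244874   185.90933835]]
```

View pics/w5.png

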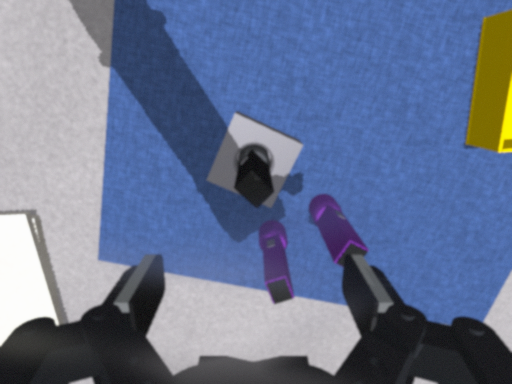

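The black lamp in its holder is at (255,175), its tail face around (257,190); the purple ones stand at (275,265) and (338,230). Segment the tail face.

Run:
```python
from h import *
m=dict(np.load('w5.npz'));w=cv2.imread('pics/w5.png');v=w.max(2)
print(v[172:212:2,230:282:2])
cv2.imwrite('pics/v5.png',cv2.resize(cv2.convertScaleAbs(w[140:215,210:300],alpha=2.2),(720,600),interpolation=cv2.INTER_CUBIC))
```

```text
[[110 109 105  82  32  17  19  17  20  23  35  37  29  19  23  14  17  23
   21  31 101 168 182 181 183 182]
 [110 110 107  79  23  18  17  18  24  31  31  37  33  28  17  20  24  16
   17  26  89 160 158 154 165 176]
 [111 108 105  64  19  17  22  22  28  30  34  30  40  41  31  30  22  16
   21  21  58 114 114 107 118 125]
 [110 110 100  53  13  19  20  30  32  27  32  27  42  43  39  34  21  14
   16  17  38  95 105 109 106 109]
 [110 110  97  45  20  18  29  33  28  32  29  31  33  36  36  32  25  21
   18  19  33  86 105 108 108 107]
 [109 109  87  34  23  28  26  32  33  34  29  30  31  32  32  29  30  22
   23  23  30  77 105 104 107 106]
 [109 106  79  29  30  34  32  32  34  31  29  32  33  29  32  35  30  30
   24  24  28  65 102 108 108 110]
 [108 103  64  28  32  35  32  31  32  28  30  33  31  35  31  30  30  32
   29  27  17  51 102 109 107 107]
 [109 105  79  37  30  33  34  35  33  34  30  32  38  33  33  33  35  31
   31  29  24  44  94 108 109 106]
 [108 107 101  74  41  30  33  33  30  34  33  34  31  29  32  35  36  33
   32  29  35  40  86 107 110 115]
 [103 102 
[... 380 characters left out ...]
38  37  38
   58  88 107 107 108 106 114 150]
 [107 100  99 108 108 109 106 102  85  58  34  35  36  35  37  38  41  59
   91 104 108 106 106 105 105 112]
 [106 104 104 105 112 114 108 106 105  94  61  42  37  40  38  43  63  93
  107 110 106 108 106 107 106 108]
 [107 106 106 107 110 112 107 105 103 102  87  66  42  43  43  60  94 106
  108 106 106 109 106 107 107 109]
 [101 108 109 109 111 108 107 105 103 105 103  99  77  54  65  90 104 104
  106 106 109 105 107 104 107 108]
 [108 110 111 109 108 107 105 101 106 107 107 106 105  96  97 104 106 104
  105 108 107 109 108 107 104 108]
 [107 110 108 105 102 104 104 102 107 109 111 108 113 110 112 112 108 102
  103 103 108 111 113 108 105 107]]
```

View pics/v5.png

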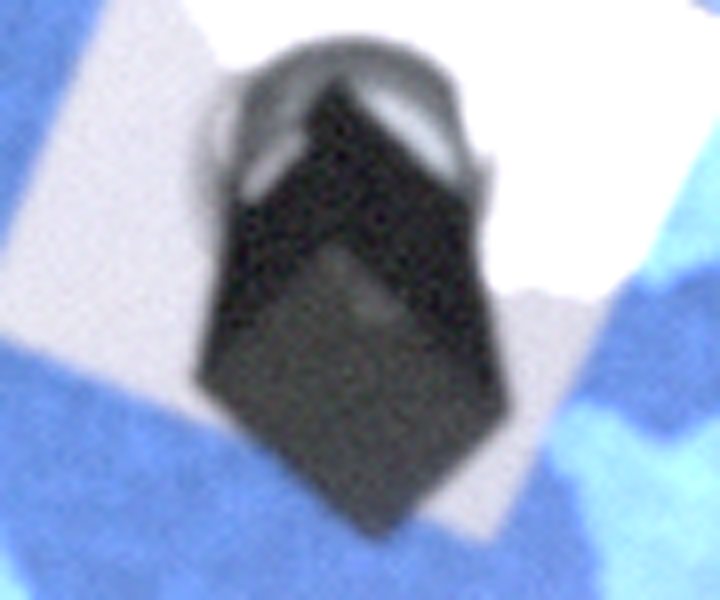

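The close crop shows the tail face clearly, with corners at about (197,378), (333,245), (510,410) and (378,540) at 8× scale.

Run:
```python
from h import *
m=dict(np.load('w5.npz'))
c=np.array([(197,378),(333,245),(510,410),(378,540)])/8-.5+[210,140]
P=plane(m,c,.148)*1000
print(P.mean(0),[ (round(np.hypot(*(P[(i+1)%4]-P[i])[:2]),1),round(np.degrees(np.arctan2(*(P[(i+1)%4]-P[i])[1::-1])),1)) for i in range(4)])
```

```text
[ 457.86165916 -343.195721    148.        ] [(np.float64(21.6), np.float64(57.3)), (np.float64(27.5), np.float64(-31.8)), (np.float64(21.5), np.float64(-121.2)), (np.float64(28.0), np.float64(148.4))]
```

Lamp axis ≈ (0.457, −0.3425), with the 24 mm direction at azimuth 58°. I'll turn +46° and come down to TCP z 0.12.

Call:
drive_tool(
  deltas=[
    {"gripper":1,"tx":0.1,"ty":-0.25,"tz":0,"rx":0,"ry":0,"rz":6.5},
    {"gripper":1,"tx":0,"ty":0,"tz":0,"rx":0,"ry":0,"rz":6.5},
    {"gripper":1,"tx":0,"ty":0,"tz":0,"rx":0,"ry":0,"rz":6.5},
    {"gripper":1,"tx":0,"ty":0,"tz":-1,"rx":0,"ry":0,"rz":6.5},
    {"gripper":1,"tx":0,"ty":0,"tz":-1,"rx":0,"ry":0,"rz":6.5},
    {"gripper":1,"tx":0,"ty":0,"tz":-2,"rx":0,"ry":0,"rz":6.5},
    {"gripper":1,"tx":0,"ty":0,"tz":-2,"rx":0,"ry":0,"rz":6.5},
    {"gripper":1,"tx":0,"ty":0,"tz":-1,"rx":0,"ry":0,"rz":0.5},
    {"gripper":1,"tx":0,"ty":0,"tz":0,"rx":0,"ry":0,"rz":0},
    {"gripper":1,"tx":0,"ty":0,"tz":0,"rx":0,"ry":0,"rz":0},
    {"gripper":1,"tx":0,"ty":0,"tz":0,"rx":0,"ry":0,"rz":0},
    {"gripper":1,"tx":0,"ty":0,"tz":0,"rx":0,"ry":0,"rz":0},
  ],
)

```text
clock: 9.9
eef_pos: [0.4569, -0.3451, 0.2245]
tool_rot: [-3.141, 0.003, 2.582]
ft_force: [-0.4, -0.6, 0.1]
finger_gap: 0.0855
finger_force: 0.0
```

Run:
```python
from h import *
s=bot.read_state();m=vision.camera_model('wrist');im=vision.camera('wrist')[:,:,::-1].copy();cv2.imwrite('pics/w6.png',im);np.savez('w6.npz',**m)
print(s['clock'],s['eef_pos'],s['tool_rot'],np.round(s['joint_positions'],2))
v=im.max(2);p=proj(m,[.457,-.3425,.148])[0].round().astype(int);print(p)
cv2.imwrite('pics/v6.png',cv2.resize(cv2.convertScaleAbs(im[p[1]-60:p[1]+40,p[0]-60:p[0]+60],alpha=2.2),(720,600),interpolation=cv2.INTER_CUBIC))
```

```text
9.9 [ 0.45694524 -0.3451363   0.22448901] [-3.14132409e+00  2.81831757e-03  2.58204026e+00] [ 0.26  0.39  0.5   1.51 -0.19  1.29  1.79]
[256 211]
```

View pics/v6.png

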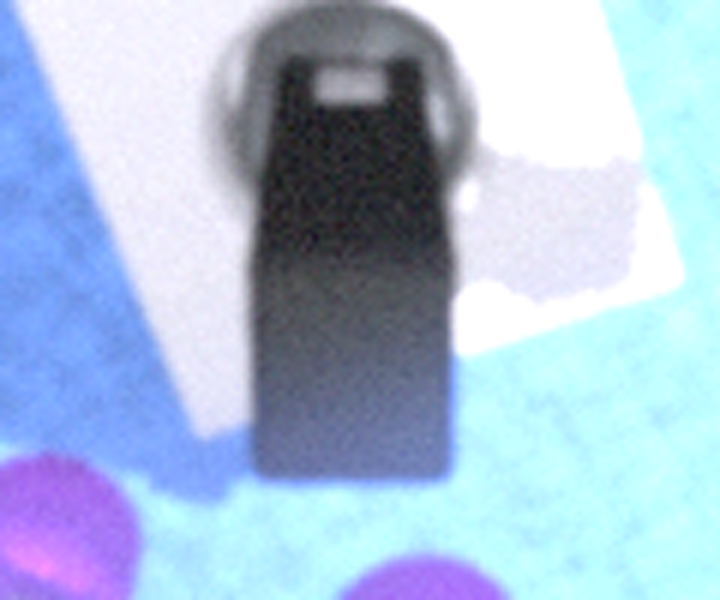

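The tail face is square in view (top edge level) and centred at about pixel (254,212) against the predicted (256,211). I'll descend and grip.

Call:
drive_tool(
  deltas=[
    {"gripper":1,"tx":0,"ty":0,"tz":-2,"rx":0,"ry":0,"rz":0},
    {"gripper":1,"tx":0,"ty":0,"tz":-2,"rx":0,"ry":0,"rz":0},
    {"gripper":1,"tx":0,"ty":0,"tz":-2,"rx":0,"ry":0,"rz":0},
    {"gripper":1,"tx":0,"ty":0,"tz":-2,"rx":0,"ry":0,"rz":0},
    {"gripper":1,"tx":0,"ty":0,"tz":-1.5,"rx":0,"ry":0,"rz":0},
    {"gripper":1,"tx":0,"ty":0,"tz":-0.8,"rx":0,"ry":0,"rz":0},
    {"gripper":1,"tx":0,"ty":0,"tz":0,"rx":0,"ry":0,"rz":0},
    {"gripper":1,"tx":0,"ty":0,"tz":0,"rx":0,"ry":0,"rz":0},
    {"gripper":1,"tx":0,"ty":0,"tz":0,"rx":0,"ry":0,"rz":0},
    {"gripper":1,"tx":0,"ty":0,"tz":0,"rx":0,"ry":0,"rz":0},
  ],
)

```text
clock: 10.78
eef_pos: [0.457, -0.3455, 0.1215]
tool_rot: [-3.141, 0.003, 2.583]
ft_force: [-0.8, 0.5, 0.1]
finger_gap: 0.0854
finger_force: 0.0
```

Call:
drive_tool(
  deltas=[
    {"gripper":0.5,"tx":0,"ty":0,"tz":0,"rx":0,"ry":0,"rz":0},
    {"gripper":0.35,"tx":0,"ty":0,"tz":0,"rx":0,"ry":0,"rz":0},
    {"gripper":0.2,"tx":0,"ty":0,"tz":0,"rx":0,"ry":0,"rz":0},
    {"gripper":0,"tx":0,"ty":0,"tz":0,"rx":0,"ry":0,"rz":0},
    {"gripper":0,"tx":0,"ty":0,"tz":0,"rx":0,"ry":0,"rz":0},
    {"gripper":0,"tx":0,"ty":0,"tz":0,"rx":0,"ry":0,"rz":0},
    {"gripper":0,"tx":0,"ty":0,"tz":0,"rx":0,"ry":0,"rz":0},
    {"gripper":0,"tx":0,"ty":0,"tz":0,"rx":0,"ry":0,"rz":0},
    {"gripper":0,"tx":0,"ty":0,"tz":0,"rx":0,"ry":0,"rz":0},
  ],
)

```text
clock: 11.53
eef_pos: [0.4564, -0.3445, 0.1202]
tool_rot: [3.141, 0.0, 2.583]
ft_force: [0.0, 0.2, 1.9]
finger_gap: 0.0232
finger_force: 58.8
```

Gripped (0.0232 m). I'll lift straight up.

Call:
drive_tool(
  deltas=[
    {"gripper":0,"tx":0,"ty":0,"tz":1,"rx":0,"ry":0,"rz":0},
    {"gripper":0,"tx":0,"ty":0,"tz":1.5,"rx":0,"ry":0,"rz":0},
    {"gripper":0,"tx":0,"ty":0,"tz":2,"rx":0,"ry":0,"rz":0},
    {"gripper":0,"tx":0,"ty":0,"tz":2,"rx":0,"ry":0,"rz":0},
    {"gripper":0,"tx":0,"ty":0,"tz":2,"rx":0,"ry":0,"rz":0},
    {"gripper":0,"tx":0,"ty":0,"tz":2,"rx":0,"ry":0,"rz":0},
    {"gripper":0,"tx":0,"ty":0,"tz":2,"rx":0,"ry":0,"rz":0},
    {"gripper":0,"tx":0,"ty":0,"tz":2,"rx":0,"ry":0,"rz":0},
    {"gripper":0,"tx":0,"ty":0,"tz":1.5,"rx":0,"ry":0,"rz":0},
    {"gripper":0,"tx":0,"ty":0,"tz":1,"rx":0,"ry":0,"rz":0},
    {"gripper":0,"tx":0,"ty":0,"tz":0,"rx":0,"ry":0,"rz":0},
    {"gripper":0,"tx":0,"ty":0,"tz":0,"rx":0,"ry":0,"rz":0},
  ],
)

```text
clock: 12.53
eef_pos: [0.4559, -0.3447, 0.2899]
tool_rot: [-3.141, -0.0, 2.582]
ft_force: [0.6, 0.7, -3.3]
finger_gap: 0.0236
finger_force: 59.0
```

Call:
drive_tool(
  deltas=[
    {"gripper":0,"tx":0.2,"ty":2,"tz":0,"rx":3.82,"ry":-2.39,"rz":0},
    {"gripper":0,"tx":0.2,"ty":2,"tz":0,"rx":3.82,"ry":-2.39,"rz":0},
    {"gripper":0,"tx":0.2,"ty":2,"tz":0,"rx":3.82,"ry":-2.39,"rz":0},
    {"gripper":0,"tx":0.2,"ty":2,"tz":0,"rx":3.82,"ry":-2.39,"rz":0},
    {"gripper":0,"tx":0.2,"ty":2,"tz":0,"rx":3.82,"ry":-2.39,"rz":0},
    {"gripper":0,"tx":0.2,"ty":2,"tz":0,"rx":3.82,"ry":-2.39,"rz":0},
    {"gripper":0,"tx":0.2,"ty":2,"tz":0,"rx":3.82,"ry":-2.39,"rz":0},
    {"gripper":0,"tx":0.2,"ty":2,"tz":0,"rx":3.82,"ry":-2.39,"rz":0},
    {"gripper":0,"tx":0.2,"ty":2,"tz":0,"rx":3.82,"ry":-2.39,"rz":0},
    {"gripper":0,"tx":0.2,"ty":2,"tz":0,"rx":3.82,"ry":-2.39,"rz":0},
    {"gripper":0,"tx":0,"ty":0,"tz":0,"rx":0,"ry":0,"rz":0},
    {"gripper":0,"tx":0,"ty":0,"tz":0,"rx":0,"ry":0,"rz":0},
  ],
)

```text
clock: 13.53
eef_pos: [0.475, -0.1445, 0.2879]
tool_rot: [2.357, -0.004, 2.582]
ft_force: [0.5, -0.8, -1.4]
finger_gap: 0.0238
finger_force: 59.6
```

Call:
drive_tool(
  deltas=[
    {"gripper":0,"tx":0,"ty":0,"tz":0,"rx":0,"ry":0,"rz":0},
    {"gripper":0,"tx":0,"ty":0,"tz":0,"rx":0,"ry":0,"rz":0},
    {"gripper":0,"tx":0,"ty":0,"tz":0,"rx":0,"ry":0,"rz":0},
  ],
)

```text
clock: 13.78
eef_pos: [0.4766, -0.1455, 0.2904]
tool_rot: [2.357, 0.002, 2.583]
ft_force: [-0.3, 0.6, -1.4]
finger_gap: 0.0234
finger_force: 59.6
```

```bash
cat > aim.py <<'E'
from h import *
s=bot.read_state();d=R.from_euler('xyz',s['tool_rot']).as_matrix()[:,2];p=np.array(s['eef_pos']);T=np.array([.558,.014,.058])
print(s['clock'],p,'d',d,'lean',np.degrees(np.arccos(-d[2])),'want',T-.2122*d,'delta cm',(T-.2122*d-p)*100,np.round(s['joint_positions'],2),s['finger_gap'],s['finger_force'])
E
python3 aim.py
```

```text
13.7833 [ 0.4766172  -0.14549915  0.29039556] d [ 0.37599809  0.59834987 -0.70753294] lean 44.96545842747458 want [ 0.4782132  -0.11296984  0.20813849] delta cm [ 0.15960038  3.25293022 -8.2257071 ] [ 0.44  0.25  0.39  1.77 -0.85  1.47  2.08] 0.02338247709179755 59.5796263217926
```

The arm reaches the tilted pose easily. I'll move in.

Call:
drive_tool(
  deltas=[
    {"gripper":0,"tx":0,"ty":0.4,"tz":-1,"rx":0,"ry":0,"rz":0},
    {"gripper":0,"tx":0.1,"ty":0.4,"tz":-1,"rx":0,"ry":0,"rz":0},
    {"gripper":0,"tx":0,"ty":0.4,"tz":-1,"rx":0,"ry":0,"rz":0},
    {"gripper":0,"tx":0.1,"ty":0.4,"tz":-1,"rx":0,"ry":0,"rz":0},
    {"gripper":0,"tx":0,"ty":0.4,"tz":-1,"rx":0,"ry":0,"rz":0},
    {"gripper":0,"tx":0,"ty":0.4,"tz":-1,"rx":0,"ry":0,"rz":0},
    {"gripper":0,"tx":0,"ty":0.4,"tz":-1,"rx":0,"ry":0,"rz":0},
    {"gripper":0,"tx":0,"ty":0.3,"tz":-0.8,"rx":0,"ry":0,"rz":0},
    {"gripper":0,"tx":0,"ty":0.1,"tz":-0.4,"rx":0,"ry":0,"rz":0},
    {"gripper":0,"tx":0,"ty":0,"tz":0,"rx":0,"ry":0,"rz":0},
    {"gripper":0,"tx":0,"ty":0,"tz":0,"rx":0,"ry":0,"rz":0},
    {"gripper":0,"tx":0,"ty":0,"tz":0,"rx":0,"ry":0,"rz":0},
  ],
)

```text
clock: 14.78
eef_pos: [0.4785, -0.1132, 0.2085]
tool_rot: [2.355, 0.002, 2.582]
ft_force: [0.6, 0.7, -1.9]
finger_gap: 0.0233
finger_force: 59.6
```

```bash
python3 aim.py
python3 - <<'E'
from h import *
si=vision.camera('side')[:,:,::-1];to=vision.camera('top')[:,:,::-1];m=vision.camera_model('side');mt=vision.camera_model('top')
s=bot.read_state();d=R.from_euler('xyz',s['tool_rot']).as_matrix()[:,2];L=np.array(s['eef_pos'])+.1122*d
print('lens px side/top',proj(m,[L,L-.14*d,[.558,.014,.058]]),proj(mt,[L,[.558,.014,.058]]))
cv2.imwrite('pics/v7.png',np.hstack([cv2.resize(np.ascontiguousarray(si[110:260,150:300]),(400,400)),cv2.resize(np.ascontiguousarray(to[170:280,190:300]),(400,400))]))
E
```

```text
14.7833 [ 0.47854445 -0.11324728  0.20852696] d [ 0.37668535  0.59926412 -0.70639271] lean 45.057830669763774 want [ 0.47806737 -0.11316385  0.20789653] delta cm [-0.04770779  0.0083436  -0.06304306] [ 0.42  0.3   0.36  1.93 -0.92  1.3   2.21] 0.023285943891835387 59.58714544773102
lens px side/top [[227.45386561 201.02715389]
 [223.59101787 207.36574819]
 [229.53706018 197.57995091]] [[265.40630204 228.32162096]
 [247.29440056 219.7285439 ]]
```

View pics/v7.png

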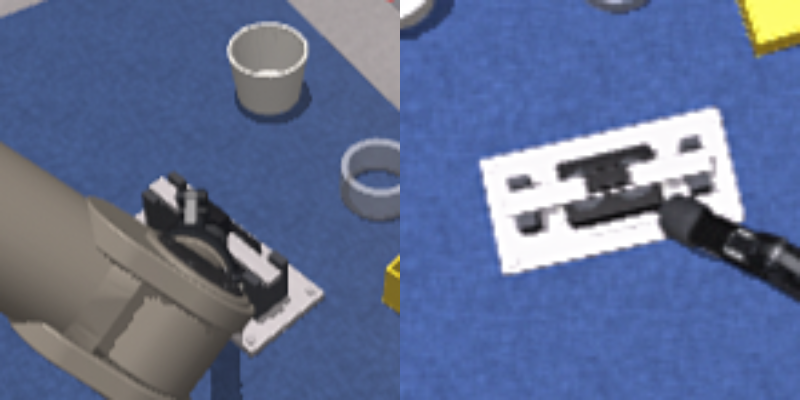

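The top view shows the lamp head at about (266,229), where the lens was predicted at (265,228), pointing at the housing. The bar is seated in both forks and nothing else was disturbed. Handing in.

```bash
python3 -c "
from plant import bot
print(bot.read_state()['qvel']);print(bot.sign_off())"
```

```text
[-1.49351121e-03 -2.13848301e-03 -1.64035210e-03  2.48305107e-03
  1.18663928e-03  2.20192509e-03  9.32258541e-05]
the job is handed in; nothing more can be done
None
```

The job is handed in: the bar lies flat and centred in both forks, and the lamp is still held about 100 mm from the centre of the housing's top, leaning 45° and pointing at it (about 15 of the 54 s used).

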